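Dispense one sample puck and nudge it into the rest

TASK

Press the black plunger of the puck dispenser all the way down once, so that a single puck comes out, and let the plunger come back up. Then nudge that puck along the worktop with the fingers, without picking it up, into a pocket of the low H-shaped rest beside the outlet until it sits fully home against the crossbar. Leave the other pucks in the dispenser and do not disturb the things standing around.

Things in the scene. Friction and masses are not known exactly. Their poses are not given: they have to be found in the camera images.
- dispenser: Grey puck dispenser, fixed; origin on the worktop under the stack's centre, x away from its outlet (outlet at -x, roughly facing the robot), z up. Open-topped magazine 52x52 mm, 60 tall, round the origin, no floor; body behind it to x=103 mm, 46 tall. Holds four stacked pucks. Pressing the plunger slides the bottom puck out to -x, 2.4 times the plunger's travel; on release the stack drops by one.
- plunger_top (a point): Centre of the flat top of the plunger's black round cap, 32 mm diameter, 70 mm behind the dispenser's origin (+x of the dispenser), 87 mm above the worktop when up. It moves down with the plunger.
- plunger (a joint): Travel of the plunger in m: 0 up, 0.025 fully down (stop). A spring returns it: about 3 N to start, 7 to 8 N at the stop.
- outlet (a point): Where the centre of the ejected puck comes to lie after an unhurried full press (within about 6 mm; it slides up to 25 mm farther if the plunger is struck fast): 58 mm in front of the dispenser's origin (-x of the dispenser), 7 mm above the worktop.
- puck_1_center (a point): Centre of the bottom puck, the one to be dispensed: white flat disc with a steel face, 40 mm diameter, 14 mm tall, about 30 g. Slides on the worktop.
- puck_2_center (a point): Centre of the second puck of the stack, same kind; stays in the dispenser.
- puck_3_center (a point): Centre of the third puck, same kind; stays in the dispenser.
- puck_4_center (a point): Centre of the top puck, same kind; stays in the dispenser.
- bay: Low aluminium rest, an H from above, 10 mm tall, fixed left or right of the outlet, about 95-125 mm off. Origin on the worktop, mid crossbar. Crossbar along x, 6 mm thick; rails along y, 48 mm apart inside, to y=+-31 mm, then flared to +-43: a floorless pocket open to +y and one to -y. Near pocket: the one whose mouth faces the outlet. A puck that is home has its centre 23 mm from the origin along y.
- monitor_a: Big computer monitor on a round foot, fixed obstacle, about 440 mm wide along y and 410 mm tall, left of the dispenser (y about -0.06 to 0.38, x about 0.47 to 0.65). Keep arm and hand clear of it: pass in front of it. Origin under its centre.
- timer: White wedge-shaped bench timer, 52 x 62 x 34 mm, standing on the other side of the outlet from the rest; origin under its centre. Bystander, loose; not to be moved.
- jar_2: White sample jar with a screw cap, 46 mm diameter, 70 mm tall; origin under its centre. Bystander, loose; not to be moved.
- oil_bottle: Small brown bottle, 26 mm diameter, 62 mm tall; origin under its centre. Bystander, loose; not to be moved.
- tape_roll: Roll of tape lying flat, 57 mm diameter, 18 mm tall; origin under its centre. Bystander, loose; not to be moved.
- marker_1: Marker pen lying on its side, 131 mm long (its y axis), 14 mm thick; origin under its centre. Bystander, loose; not to be moved.
- puck_1: The body of the bottom puck; origin at the centre of its underside.
Mind the look-alikes: they are no part of the job. Leave any pink look-alike of the dispenser alone.

How it is judged:
By the outcome, as a careful person would: the job done as asked, in the order asked, and still so for the second after the job is handed in, with the robot touching nothing.
It also fails if it takes over 48 s, if anything falls off the work surface, if the arm or the gripper's body presses on something with over 40 N, if the wrist force passes 120 N, or if a joint passes its speed limit or range.

ROBOT

A 6-joint arm with a two-finger parallel gripper is mounted at the origin on a cart in front of the work surface, level with it; the furniture and walls round the work are solid. World frame = base frame: x ahead of the robot, y to its left, z up, the work surface at z = 0. Lengths are in m, angles in rad, forces in N, time in s.
With the tool pointing down it reaches from about 0.35 to 0.775 m from the base axis. Payload 7.3 kg.
Tool frame: the origin (TCP) lies on the centre line of the jaws, within the pads' length; the fingertips stand 17 mm ahead of it and the grasp point (between the pads) lies 2 mm behind it (robot.tcp_to_tips is the distance from the TCP to the fingertips, in m); z points along the fingers, y is the line along which they close (so a half turn about z gives the same grasp; the last joint's range is limited). The gripper opens to 92 mm and grips with 3 to 60 N. Pads are 19 mm wide; open, the fingers measure 130 mm over their backs; the gripper's body (75 mm by 190 mm) begins 47 mm behind the grasp point.
Start: joints at [1.145, 0.342, 1.524, -0, 1.275, -0.146], TCP at [0.145, 0.505, 0.244] pointing down, gripper open.
Joint ranges: [-2.53, 2.53], [-0.77, 2.02], [0.04, 2.7], [-1, 4.14], [0.28, 2.66], [-3.11, 3.11]. Speed limits (rad/s): [2.57, 2.57, 3.14, 3.14, 3.14, 3.14].

INTERFACE

Orientations are given as [roll, pitch, yaw] about the fixed x, y, z axes, in that order (R = Rz(yaw) Ry(pitch) Rx(roll)).
In Python, from cell import robot gives the robot as it stands. The module is installed in compiled form; this text tells all that it offers.
- The arm moves only by the tool carry_out, never from a script. Its argument "commands" is a list of rows, each a list of 3 entries, a list of its own where there are three numbers: the shift along the tool's x, y, z in m, then the turn about the tool's z in rad, then the opening, from 0 (shut) to 1 (fully open). In form: [[[dx, dy, dz], yaw, claw], ...]. A call has 1 to 20 rows; each row shifts and turns the commanded pose from where the row before left it, along the tool's axes as they then stand; what a row does not reach is not made up. A row lasts 1/8 s, in which the tool goes at most 62.5 mm and 10.7 degrees, less where a joint would pass 70% of its speed; a pose out of reach is approached as far as the arm can. A call is refused whole if a number of a shift passes 0.0625 or a number of a turn 0.188, either way. A call with a gripper value outside its range is refused whole. The fingers move at their own pace and stop on an object; "newtons" is the grip in N (left out, the last holds). Time passes only in rows, so rows that do not move let the fingers close. It gives the time, the measured TCP pose, the force, the opening and the grip force at its end, in the units of the state.
- robot.observe(): the state, without advancing time (a new reading comes with each control period).
- robot.read_camera(name): name is "side" or "top" or "wrist"; returns a dict with "pixels" (480x640x3 uint8, red, green, blue), "fx", "fy", "cx", "cy" (pixels), "view" (4x4, takes a point from world to camera coordinates); the wrist camera has in their place "T_tool_cam" (4x4, takes a point from camera to tool coordinates, whose origin is the TCP and whose axes are the flange's). Camera axes: x right, y up, looking along -z (the intrinsics and any distortion apply to the point x, -y, -z); pixel columns grow to the right and rows downward; lengths in m; the calibration is good to about 2 mm. The wrist camera is an equidistant fisheye: a pixel r from the principal point sees the ray r / f radians off the axis. A picture is of the moment at which its call begins: read the wrist's pose just before it. There is no depth.
- robot.hand_in(): hands the job in; it is judged then, once.
Trained networks look in a picture, given as the dict that the camera call returned (one of the last four; its "shot" number tells which), for a name from the list of things; names that differ only in an ending like _2 or _b are one class to them, and where a whole thing is asked for, a point or a joint stands for the part that bears it (a point fixed in the world has none). Each returns a list of dicts, best first, with "p" (0 to 1); they miss things now and then, are a little off and sometimes report something else, mostly with a low value. They report only what shows in the picture. A call takes as long as a camera call. They do not tell look-alikes from the thing itself.
- robot.find_in(picture, name): "at" ([column, row] in pixels, amid what is visible of it).
- robot.tip_of(picture, name): "at" ([column, row] in pixels: a listed point, or the origin of a listed thing).
The state is a dict: "time": time; "qpos": joint angles; "qvel": joint speeds; "joint_efforts": joint torques, N m; "tool_pos": TCP position; "tool_rot": TCP orientation; "contact_force": force on the tool from outside, world axes, zero at the start; "torque": the same for the moment, N m; "opening": finger opening in m; "grip_force": force on a finger pad.
Only numpy, scipy, OpenCV 4.12 (cv2) and the standard library are available. Lean on these libraries where they do the work, as an engineer would, in place of code of your own. Each camera call takes 0.05 s, during which the arm holds its last target. There are 200 camera calls.

## Working session

There is one attempt and no reset: what is moved stays moved. The work goes in short steps, Python scripts to look and compute and a tool call to move; the robot and the scene stay as the last step left them, time stands still between calls to the robot, and variables do not carry over. Pictures are saved under pics/ and viewed, at most 10 in all, crops included, and the job is handed in when it is done.

Besides the shell and the picture viewer there is one more tool, called after "Call:" as a command line: name --argument value ..., lists and objects as JSON in quotes. carry_out: Moves the arm, as the interface text tells. Its arguments: {"type":"object","properties":{"commands":{"type":"array"},"newtons":{"type":"number"}},"required":["commands"]}

```bash
mkdir -p pics
cat > h.py <<'E'
import numpy as np, cv2
from cell import robot
def ray(p,uv):
    V=np.array(p["view"]);C=np.linalg.inv(V)
    d=np.array([(uv[0]-p["cx"])/p["fx"],-(uv[1]-p["cy"])/p["fy"],-1.])
    return C[:3,3],C[:3,:3]@d
def at_z(p,uv,z):
    o,d=ray(p,uv);return o+d*(z-o[2])/d[2]
def proj(p,X):
    c=np.array(p["view"])@np.r_[X,1];return np.array([p["cx"]+p["fx"]*c[0]/-c[2],p["cy"]+p["fy"]*c[1]/c[2]])
def tri(l):
    A=np.zeros((3,3));b=np.zeros(3)
    for p,uv in l:
        o,d=ray(p,uv);d=d/np.linalg.norm(d);M=np.eye(3)-np.outer(d,d);A+=M;b+=M@o
    return np.linalg.solve(A,b)
def save(n,im): cv2.imwrite("pics/"+n,np.ascontiguousarray(im[:,:,::-1]))
E
python3 - <<'E'
from h import *
np.set_printoptions(precision=3,suppress=True)
print(robot.observe())
for c in("top","side"):
    p=robot.read_camera(c);save(c+"1.png",p["pixels"]);print(c,[k for k in p],np.linalg.inv(p["view"])[:3,3])
    for n in["dispenser","plunger_top","outlet","bay","timer","jar_2","oil_bottle","tape_roll","marker_1","puck_4_center"]:
        try:
            z={"plunger_top":.087,"puck_4_center":.049}.get(n,0)
            print(n,[(np.round(d["at"]),round(d["p"],2),at_z(p,d["at"],z)[:2]) for d in robot.tip_of(p,n)][:3])
        except Exception as e: print(n,e)
E
```

```text
{'time': 0.0, 'qpos': array([ 1.145,  0.343,  1.525,  0.   ,  1.275, -0.146]), 'qvel': array([ 0.001, -0.   , -0.   , -0.002,  0.001, -0.   ]), 'joint_efforts': array([ -0.   , -43.125, -24.421,   0.072,   0.056,  -0.   ]), 'tool_pos': array([0.145, 0.504, 0.243]), 'tool_rot': array([-3.14 , -0.   ,  2.862]), 'contact_force': array([-0.071, -0.219, -0.145]), 'torque': array([-0.003,  0.02 ,  0.002]), 'grip_force': 0.0, 'opening': 0.09150680227950898}
top ['pixels', 'fx', 'fy', 'cx', 'cy', 'view', 'shot'] [ 0.353 -0.098  1.388]
dispenser [(array([387., 264.]), 0.95, array([ 0.53 , -0.243])), (array([251., 172.]), 0.58, array([0.744, 0.069]))]
plunger_top [(array([396., 224.]), 0.67, array([ 0.605, -0.254])), (array([257., 130.]), 0.6, array([0.816, 0.048])), (array([433., 295.]), 0.53, array([ 0.456, -0.332]))]
outlet [(array([240., 192.]), 0.64, array([0.697, 0.095]))]
bay []
timer [(array([339., 284.]), 0.57, array([ 0.485, -0.137])), (array([253., 322.]), 0.42, array([0.4  , 0.057])), (array([386., 265.]), 0.28, array([ 0.53 , -0.242]))]
jar_2 [(array([429., 179.]), 0.92, array([ 0
[... 564 characters left out ...]
, 0.48, array([ 0.595, -0.252]))]
outlet []
bay [(array([448., 336.]), 0.93, array([ 0.452, -0.351]))]
timer [(array([336., 294.]), 0.81, array([ 0.486, -0.136])), (array([341., 202.]), 0.42, array([ 0.745, -0.076]))]
jar_2 [(array([462., 229.]), 0.67, array([ 0.733, -0.346]))]
oil_bottle [(array([342., 202.]), 0.71, array([ 0.745, -0.078])), (array([338., 294.]), 0.63, array([ 0.488, -0.14 ]))]
tape_roll [(array([219., 310.]), 0.89, array([0.391, 0.061])), (array([398., 276.]), 0.42, array([ 0.563, -0.24 ]))]
marker_1 [(array([320., 349.]), 0.9, array([ 0.361, -0.142])), (array([397., 287.]), 0.6, array([ 0.537, -0.242]))]
puck_4_center [(array([399., 272.]), 0.73, array([ 0.531, -0.242]))]
```

View pics/top1.png

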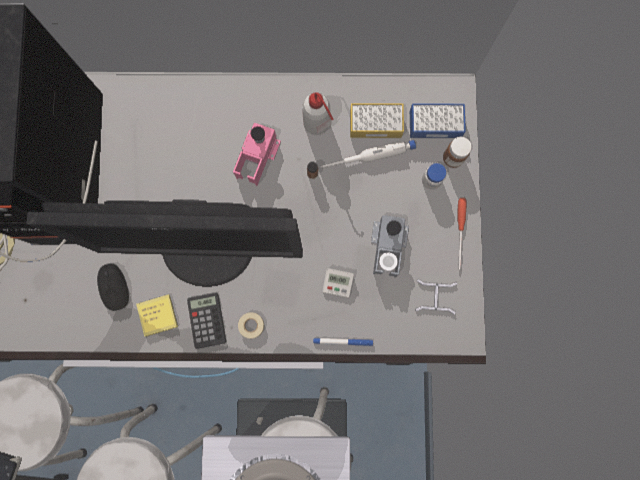

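View pics/side1.png

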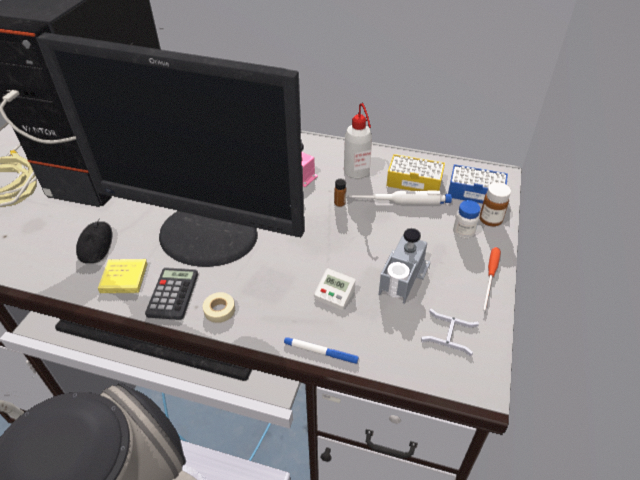

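Candidates for the dispenser are the grey one (top 390,245) and the pink look-alike (257,150). I choose the grey one, with its cap at (394,228). The H-shaped rest is at (436,298), and the timer at (339,283) is on the other side of the outlet. Next I'll check this in a close crop.

Run:
```python
from h import *
p=robot.read_camera("top");q=robot.read_camera("side")
a=cv2.resize(p["pixels"][200:330,330:470],None,fx=4,fy=4,interpolation=cv2.INTER_CUBIC)
save("crop1.png",a)
np.set_printoptions(precision=4,suppress=True)
for n in["dispenser","plunger_top","puck_4_center","bay"]:
    for c in(p,q): print(n,[(d["at"],round(d["p"],2)) for d in robot.tip_of(c,n)][:3],[(d["at"],round(d["p"],2)) for d in robot.find_in(c,n)][:2])
```

```text
dispenser [([251.1, 172.9], 0.96), ([385.2, 267.9], 0.67)] [([389.5, 237.8], 0.75), ([435.3, 295.1], 0.73)]
dispenser [([395.3, 290.1], 0.7)] [([404.5, 259.5], 0.76), ([305.8, 168.6], 0.54)]
plunger_top [([258.0, 130.1], 0.58), ([395.0, 227.6], 0.55)] [([397.4, 227.3], 0.75), ([258.5, 130.7], 0.66)]
plunger_top [([413.6, 233.8], 0.53)] [([412.5, 233.9], 0.79)]
puck_4_center [([386.1, 259.5], 0.76)] [([383.9, 259.2], 0.58)]
puck_4_center [([462.7, 230.3], 0.75), ([396.5, 271.4], 0.52), ([449.8, 333.9], 0.26)] [([397.2, 271.6], 0.55)]
bay [([433.4, 297.0], 0.68)] [([424.0, 308.2], 0.86)]
bay [([449.7, 333.3], 0.96)] [([449.0, 333.8], 0.88), ([389.6, 294.0], 0.27)]
```

View pics/crop1.png

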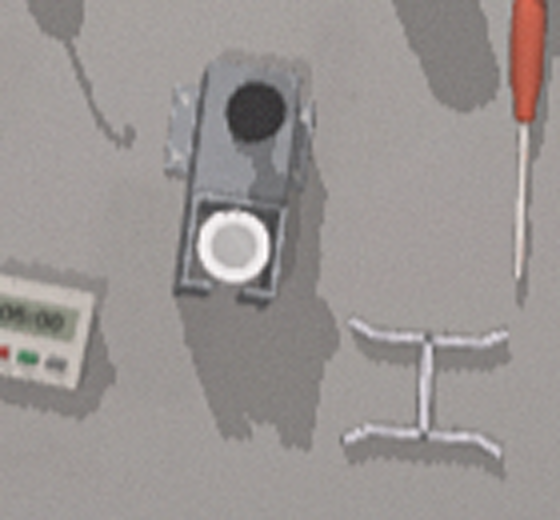

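The crop shows the grey dispenser with its black cap at full-image (394,228), the puck stack at (388.5,261), and the H rest with rail midpoints at (437,284.5) and (436,308.5). The timer is on the left.

Run:
```python
from h import *
np.set_printoptions(precision=4,suppress=True)
p=robot.read_camera("top");q=robot.read_camera("side")
f=lambda x,y:((x+.5)/4-.5+330,(y+.5)/4-.5+200)
cap=at_z(p,f(256,111),.087);pk=at_z(p,f(234,245),.056)
print("cap",cap,at_z(q,(412.5,235),.087),"puck",pk,at_z(q,(398,271),.056))
d=(cap-pk)[:2];print(np.linalg.norm(d),np.degrees(np.arctan2(d[1],d[0])))
for n,c in dict(railfar=(428,338),railnear=(424,434),mid=(426.5,387),fl1=(350,322),fl2=(507,334),nl=(344,440),nr=(500,453)).items(): print(n,at_z(p,f(*c),.01))
print("timer corners",at_z(p,f(96,290),.03),at_z(p,f(78,388),.03))
print("body corner",[at_z(p,f(*c),.06) for c in[(196,200),(285,205),(178,292),(272,300)]],[at_z(p,f(*c),.046) for c in[(212,55),(308,68)]])
print("bay side",at_z(q,(449.7,333.5),.0), at_z(q,(453,317),.01),at_z(q,(447,345),.01))
# wrist look-alike check: refine
for n in ["railfar"]:pass
```

```text
cap [ 0.5989 -0.25    0.087 ] [ 0.5941 -0.2525  0.087 ] puck [ 0.5306 -0.2407  0.056 ] [ 0.526  -0.2411  0.056 ]
0.0689026778544183 -7.780907864504287
railfar [ 0.4851 -0.3532  0.01  ]
railnear [ 0.4318 -0.3496  0.01  ]
mid [ 0.4578 -0.3516  0.01  ]
fl1 [ 0.4938 -0.3099  0.01  ]
fl2 [ 0.4876 -0.3972  0.01  ]
nl [ 0.4282 -0.3052  0.01  ]
nr [ 0.4216 -0.3913  0.01  ]
timer corners [ 0.5085 -0.1671  0.03  ] [ 0.4544 -0.157   0.03  ]
body corner [array([ 0.5546, -0.22  ,  0.06  ]), array([ 0.5521, -0.2682,  0.06  ]), array([ 0.5043, -0.2098,  0.06  ]), array([ 0.5003, -0.2604,  0.06  ])] [array([ 0.6381, -0.2309,  0.046 ]), array([ 0.631, -0.284,  0.046])]
bay side [ 0.4567 -0.3523  0.    ] [ 0.4866 -0.3529  0.01  ] [ 0.424 -0.35   0.01 ]
```

Call:
carry_out --commands '[[[-0.0366, -0.0337, 0], 0, 0], [[-0.0366, -0.0337, 0], 0, 0], [[-0.0366, -0.0337, 0], 0, 0], [[-0.0366, -0.0337, 0], 0, 0], [[-0.0366, -0.0337, 0], 0, 0], [[-0.0366, -0.0337, 0], 0, 0], [[-0.0272, -0.0442, 0], 0, 0], [[-0.0272, -0.0442, 0], 0, 0], [[-0.0272, -0.0442, 0], 0, 0], [[-0.0272, -0.0442, 0], 0, 0], [[-0.0272, -0.0442, 0], 0, 0], [[-0.0114, -0.0488, 0], 0, 0], [[-0.0114, -0.0488, 0], 0, 0], [[-0.0114, -0.0488, 0], 0, 0], [[-0.0114, -0.0488, 0], 0, 0], [[0, 0, 0], 0, 0]]' --newtons 10

```text
time: 4.1
tool_pos: [0.3596, -0.2033, 0.2436]
tool_rot: [-3.141, 0.0, 2.857]
contact_force: [-1.0, 1.6, -0.2]
opening: 0.0006
grip_force: 0.0
```

Call:
carry_out --commands '[[[0, 0, 0], 0.17, 0], [[0, 0, 0], 0.17, 0], [[0, 0, 0], 0.17, 0], [[0, 0, 0], 0.17, 0], [[0, 0, 0], 0.17, 0], [[0, 0, 0], 0.17, 0], [[0, 0, 0], 0.17, 0], [[0, 0, 0], 0.17, 0], [[0, 0, 0], 0, 0]]'

```text
time: 5.22
tool_pos: [0.3598, -0.1995, 0.2438]
tool_rot: [3.142, -0.0, 1.504]
contact_force: [-0.7, 0.2, -0.7]
opening: 0.0002
grip_force: 0.0
```

Call:
carry_out --commands '[[[-0.007, 0.048, 0.019], 0, 0], [[-0.007, 0.048, 0.019], 0, 0], [[-0.007, 0.048, 0.019], 0, 0], [[-0.007, 0.048, 0.019], 0, 0], [[-0.007, 0.048, 0.019], 0, 0], [[0, 0, 0], 0, 0]]'

```text
time: 5.98
tool_pos: [0.5981, -0.2509, 0.1447]
tool_rot: [-3.137, -0.003, 1.507]
contact_force: [-0.3, -0.2, -0.1]
opening: 0.0006
grip_force: 0.0
```

```bash
cat >> h.py <<'E'
from scipy.spatial.transform import Rotation as Ro
def wrist():
    s=robot.observe();p=robot.read_camera("wrist")
    T=np.eye(4);T[:3,:3]=Ro.from_euler("xyz",s["tool_rot"]).as_matrix();T[:3,3]=s["tool_pos"]
    p["W"]=T@np.array(p["T_tool_cam"]);return s,p
def wat(p,uv,z):
    x,y=(uv[0]-p["cx"])/p["fx"],(uv[1]-p["cy"])/p["fy"];r=np.hypot(x,y)
    k=np.sin(r)/r if r>1e-9 else 1
    d=p["W"][:3,:3]@np.array([x*k,-y*k,-np.cos(r)]);o=p["W"][:3,3]
    return o+d*(z-o[2])/d[2]
E
python3 - <<'E'
from h import *
np.set_printoptions(precision=4,suppress=True)
s,p=wrist();save("w1.png",p["pixels"]);print(s["tool_pos"],p["W"],p["fx"],p["cx"],p["cy"])
for n,z in[("plunger_top",.087),("puck_4_center",.049),("bay",0)]:
    print(n,[(d["at"],round(d["p"],2),wat(p,d["at"],z)) for d in robot.tip_of(p,n)])
E
```

```text
[ 0.5981 -0.2509  0.1447] [[ 0.998   0.0595  0.021   0.6049]
 [-0.063   0.9586  0.2778 -0.1753]
 [-0.0036 -0.2786  0.9604  0.2857]
 [ 0.      0.      0.      1.    ]] 371.64829954431775 319.53099995952965 241.65235388260317
plunger_top [([319.4, 272.0], 0.81, array([ 0.5993, -0.2508,  0.087 ]))]
puck_4_center [([217.8, 241.8], 0.59, array([ 0.5306, -0.2396,  0.049 ]))]
bay [([50.5, 138.0], 0.31, array([ 0.3576, -0.1434,  0.    ]))]
```

View pics/w1.png

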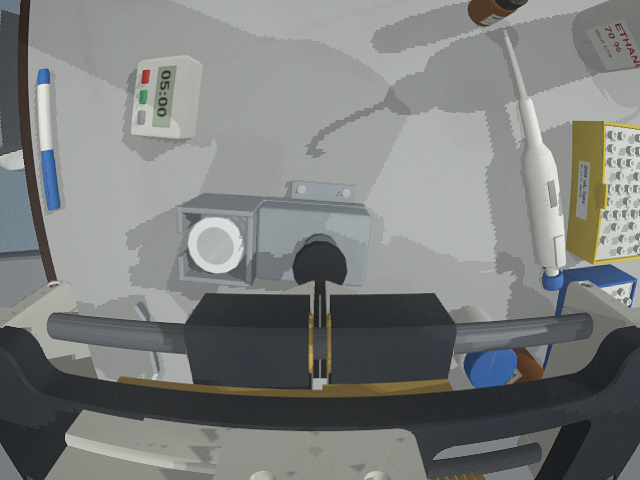

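The wrist view shows the cap at (319,262), directly below the closed, tapered fingertips. The puck stack is at (216,245). The position matches, so I'll press slowly.

Call:
carry_out --commands '[[[0, 0, 0.019], 0, 0], [[0, 0, 0.018], 0, 0], [[0, 0, 0.002], 0, 0], [[0, 0, 0.0025], 0, 0], [[0, 0, 0.0025], 0, 0], [[0, 0, 0.0025], 0, 0], [[0, 0, 0.0025], 0, 0], [[0, 0, 0.0025], 0, 0], [[0, 0, 0.0025], 0, 0], [[0, 0, 0.0025], 0, 0], [[0, 0, 0.0025], 0, 0], [[0, 0, 0.0025], 0, 0], [[0, 0, 0.0025], 0, 0], [[0, 0, 0], 0, 0]]'

```text
time: 7.92
tool_pos: [0.5971, -0.2522, 0.0853]
tool_rot: [3.141, 0.0, 1.502]
contact_force: [-0.5, 0.3, 5.0]
opening: 0.0007
grip_force: 2.4
```

Call:
carry_out --commands '[[[0, 0, 0.002], 0, 0], [[0, 0, 0.002], 0, 0], [[0, 0, 0.002], 0, 0], [[0, 0, 0.001], 0, 0], [[0, 0, 0], 0, 0]]'

```text
time: 8.55
tool_pos: [0.5972, -0.2522, 0.0792]
tool_rot: [3.14, 0.001, 1.502]
contact_force: [-2.9, 0.9, 10.0]
opening: 0.0006
grip_force: 4.9
```

Call:
carry_out --commands '[[[0, 0, 0.001], 0, 0], [[0, 0, 0.001], 0, 0], [[0, 0, 0], 0, 0]]'

```text
time: 8.93
tool_pos: [0.5973, -0.2523, 0.079]
tool_rot: [3.139, 0.001, 1.502]
contact_force: [-6.1, 3.2, 19.9]
opening: 0.0005
grip_force: 10.1
```

Call:
carry_out --commands '[[[0, 0, -0.006], 0, 0], [[0, 0, -0.008], 0, 0], [[0, 0, -0.01], 0, 0], [[0, 0, -0.015], 0, 0], [[0, 0, -0.03], 0, 0], [[0, 0, -0.04], 0, 0], [[0.014, -0.05, 0], 0, 0], [[0.014, -0.05, 0], 0, 0], [[0.014, -0.05, 0], 0, 0], [[0, 0, 0], 0, 0]]'

```text
time: 10.18
tool_pos: [0.4465, -0.1978, 0.1847]
tool_rot: [-3.138, -0.002, 1.501]
contact_force: [0.2, -0.8, 0.3]
opening: 0.0008
grip_force: 0.0
```

Run:
```python
from h import *
np.set_printoptions(precision=4,suppress=True)
s,p=wrist();save("w2.png",p["pixels"]);q=robot.read_camera("side");t=robot.read_camera("top");print(s["tool_pos"],s["tool_rot"])
save("ts.png",np.hstack([cv2.resize(c,None,fx=2.5,fy=2.5,interpolation=cv2.INTER_CUBIC) for c in(q["pixels"][220:370,320:480],t["pixels"][200:350,330:490])]))
for n,z in[("puck_1_center",.007),("plunger_top",.087),("timer",0),("bay",0)]:
    print(n,[(d["at"],round(d["p"],2),wat(p,d["at"],z)) for d in robot.tip_of(p,n)],"SIDE",[(d["at"],round(d["p"],2),at_z(q,d["at"],z)) for d in robot.tip_of(q,n)])
```

```text
[ 0.4465 -0.1978  0.1847] [-3.1379 -0.0021  1.5015]
puck_1_center [([352.2, 257.9], 0.96, array([ 0.4749, -0.2318,  0.007 ])), ([350.9, 256.7], 0.48, array([ 0.4737, -0.2306,  0.007 ]))] SIDE [([382.3, 309.7], 0.87, array([ 0.4695, -0.2277,  0.007 ])), ([393.6, 289.9], 0.72, array([ 0.5213, -0.2384,  0.007 ]))]
plunger_top [([516.2, 303.1], 0.75, array([ 0.5993, -0.2521,  0.087 ]))] SIDE [([413.4, 231.6], 0.52, array([ 0.6036, -0.2525,  0.087 ]))]
timer [([360.7, 147.6], 0.78, array([ 0.4878, -0.1339,  0.    ]))] SIDE [([335.3, 295.8], 0.68, array([ 0.4823, -0.1355,  0.    ]))]
bay [] SIDE [([450.4, 330.8], 0.92, array([ 0.4629, -0.3528,  0.    ]))]
```

View pics/w2.png

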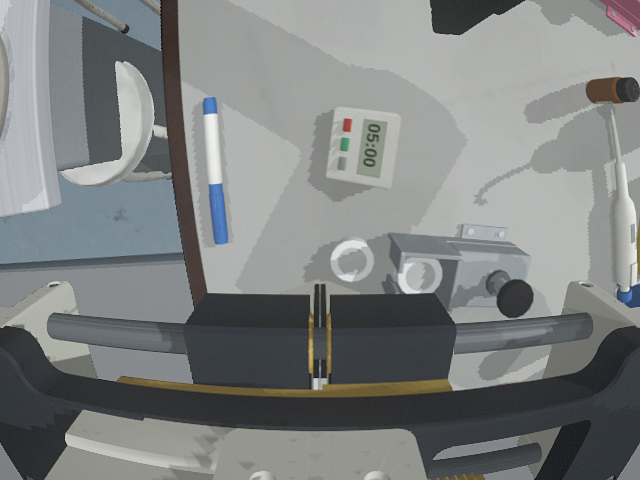

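View pics/ts.png

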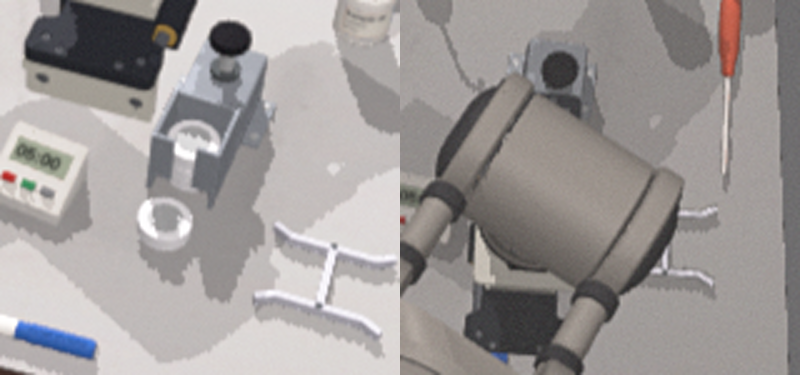

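The side view shows one puck out at full-image (382,309), the plunger back up, and the other pucks still in. The wrist view shows the puck at (352,260), at about (0.473,-0.231). The rest is clear. I'll now go down between the timer and the puck.

Call:
carry_out --commands '[[[0.0105, 0.0235, 0], 0, 0.13], [[0, 0, 0.04], 0, 0.13], [[0, 0, 0.04], 0, 0.13], [[0, 0, 0.03], 0, 0.13], [[0, 0, 0], 0, 0.13], [[0, 0, 0], 0, 0.13]]'

```text
time: 11.48
tool_pos: [0.475, -0.1913, 0.0757]
tool_rot: [3.14, 0.001, 1.502]
contact_force: [0.1, -0.1, -0.0]
opening: 0.0122
grip_force: 0.0
```

Run:
```python
from h import *
np.set_printoptions(precision=4,suppress=True)
s,p=wrist();save("w3.png",p["pixels"]);print(s["tool_pos"],s["tool_rot"],s["opening"])
for n,z in[("puck_1_center",.007),("timer",0),("bay",0)]:
    print(n,[(d["at"],round(d["p"],2),wat(p,d["at"],z)) for d in robot.tip_of(p,n)])
```

```text
[ 0.475  -0.1913  0.0757] [3.1402 0.0006 1.5018] 0.012233076170140007
puck_1_center [([317.9, 326.9], 0.94, array([ 0.4727, -0.2335,  0.007 ]))]
timer [([329.2, 162.0], 0.81, array([ 0.4864, -0.1311,  0.    ]))]
bay []
```

View pics/w3.png

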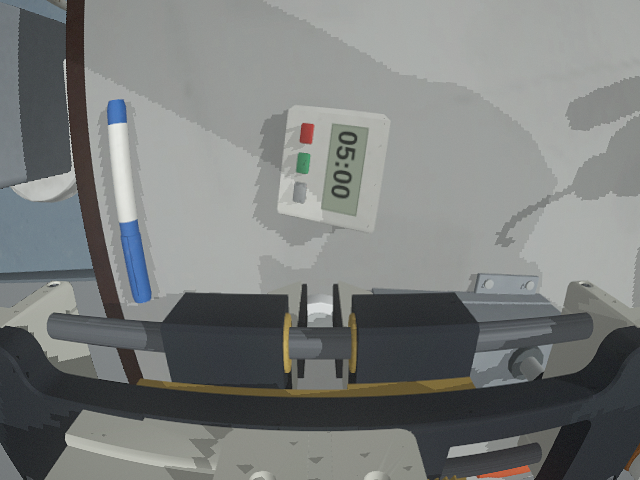

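The wrist view shows the puck between the tips at (318,310) and the timer's edge at row 230, well clear. I'll go down and start pushing.

Call:
carry_out --commands '[[[0, -0.002, 0.02], 0, 0.2], [[0, 0, 0.02], 0, 0.2], [[0, 0, 0.0125], 0, 0.2], [[0, 0, 0], 0, 0.2], [[-0.006, 0, 0], 0, 0.2], [[-0.006, 0, 0], 0, 0.2], [[-0.006, -0.0005, 0], 0, 0.2], [[-0.006, -0.0005, 0], 0, 0.2], [[-0.006, -0.0005, 0], 0, 0.2], [[-0.006, -0.0005, 0], 0, 0.2], [[0, 0, 0], 0, 0.2]]'

```text
time: 13.05
tool_pos: [0.4677, -0.227, 0.0222]
tool_rot: [3.141, 0.0, 1.501]
contact_force: [-0.7, 0.1, 0.3]
opening: 0.0184
grip_force: 0.0
```

Run:
```python
from h import *
np.set_printoptions(precision=4,suppress=True)
s=robot.observe();p=robot.read_camera("side");print(s["tool_pos"],s["contact_force"],s["opening"])
save("s4.png",cv2.resize(p["pixels"][240:370,320:490],None,fx=4,fy=4,interpolation=cv2.INTER_CUBIC))
for n,z in[("puck_1_center",.007),("bay",0)]:
    print(n,[(d["at"],round(d["p"],2),at_z(p,d["at"],z)) for d in robot.tip_of(p,n)])
```

```text
[ 0.4677 -0.227   0.0222] [-0.6998  0.1372  0.3185] 0.01840319261884219
puck_1_center [([394.6, 316.2], 0.47, array([ 0.4613, -0.252 ,  0.007 ]))]
bay [([448.8, 331.3], 0.93, array([ 0.461 , -0.3502,  0.    ]))]
```

View pics/s4.png

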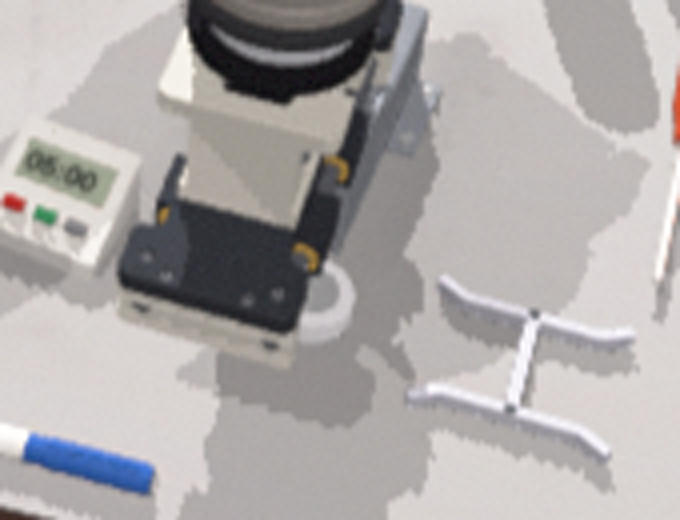

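The side crop shows the puck riding at the gripper's right edge, about (400,315) in the full image, and heading for the rest's near mouth. I'll keep pushing.

Call:
carry_out --commands '[[[-0.006, 0, 0], 0, 0.2], [[-0.006, 0, 0], 0, 0.2], [[-0.006, 0, 0], 0, 0.2], [[-0.006, 0, 0], 0, 0.2], [[-0.006, 0, 0], 0, 0.2], [[-0.006, 0, 0], 0, 0.2], [[-0.006, 0, 0], 0, 0.2], [[-0.006, 0, 0], 0, 0.2], [[-0.005, 0, 0], 0, 0.2], [[-0.004, 0, 0], 0, 0.2], [[0, 0, 0], 0, 0.2]]'

```text
time: 14.58
tool_pos: [0.4638, -0.2837, 0.0222]
tool_rot: [3.142, -0.0, 1.501]
contact_force: [-0.7, -0.2, 1.1]
opening: 0.0182
grip_force: 0.0
```

Run:
```python
from h import *
np.set_printoptions(precision=4,suppress=True)
s=robot.observe();p=robot.read_camera("side");print(s["tool_pos"],s["contact_force"],s["opening"])
save("s5.png",cv2.resize(p["pixels"][240:370,320:490],None,fx=4,fy=4,interpolation=cv2.INTER_CUBIC))
for n,z in[("puck_1_center",.007),("bay",0)]:
    print(n,[(d["at"],round(d["p"],2),at_z(p,d["at"],z)) for d in robot.tip_of(p,n)])
```

```text
[ 0.4638 -0.2837  0.0222] [-0.7322 -0.2122  1.1296] 0.01818117075062714
puck_1_center [([425.3, 325.1], 0.46, array([ 0.4573, -0.308 ,  0.007 ]))]
bay [([448.6, 331.7], 0.62, array([ 0.46  , -0.3499,  0.    ])), ([397.1, 278.2], 0.36, array([ 0.558 , -0.2387,  0.    ]))]
```

View pics/s5.png

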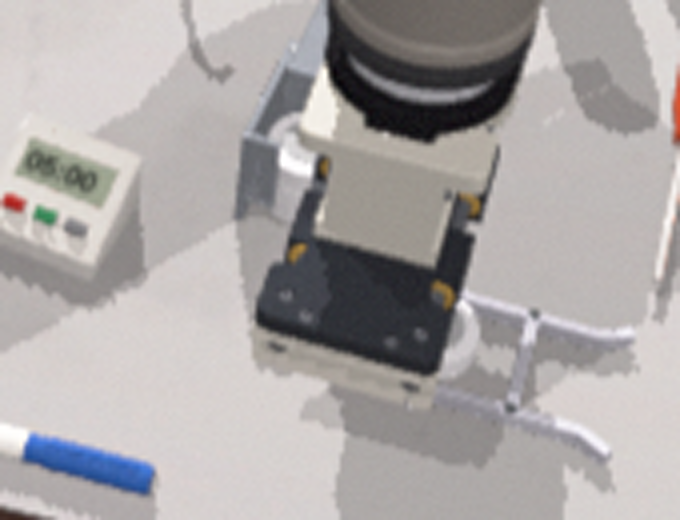

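The puck's leading edge at crop (480,335) is between the rails, with about 17 mm left to the crossbar. I'll push slowly until it touches.

Call:
carry_out --commands '[[[-0.004, 0, 0], 0, 0.2], [[-0.004, 0, 0], 0, 0.2], [[-0.004, 0, 0], 0, 0.2], [[-0.003, 0, 0], 0, 0.2], [[-0.001, 0, 0], 0, 0.2], [[0, 0, 0], 0, 0.2]]'

```text
time: 15.48
tool_pos: [0.4627, -0.2994, 0.0222]
tool_rot: [3.142, -0.0, 1.502]
contact_force: [0.8, 0.3, -0.4]
opening: 0.0184
grip_force: 0.0
```

Call:
carry_out --commands '[[[-0.001, 0, 0], 0, 0.2], [[-0.001, 0, 0], 0, 0.2], [[0, 0, 0], 0, 0.2]]'

```text
time: 15.85
tool_pos: [0.4626, -0.3013, 0.0222]
tool_rot: [-3.141, -0.0, 1.502]
contact_force: [0.1, 0.1, 1.3]
opening: 0.0185
grip_force: 0.3
```

Call:
carry_out --commands '[[[-0.001, 0, 0], 0, 0.2], [[-0.001, 0, 0], 0, 0.2], [[0, 0, 0], 0, 0.2]]'

```text
time: 16.23
tool_pos: [0.4623, -0.3018, 0.0221]
tool_rot: [-3.141, -0.003, 1.502]
contact_force: [1.2, 6.8, 2.8]
opening: 0.0184
grip_force: 3.5
```

The force rose at the predicted home position. I'll back off, lift and check.

Call:
carry_out --commands '[[[0.004, 0, 0], 0, 0.2], [[0.01, 0, 0], 0, 0.2], [[0.015, 0, -0.005], 0, 0.2], [[0, 0, -0.04], 0, 0.2], [[0, 0, -0.05], 0, 0.2], [[0, -0.04, -0.05], 0, 0.2], [[0, -0.05, 0], 0, 0.2], [[0.03, -0.02, 0], 0, 0.2], [[0.04, 0, 0], 0, 0.2], [[0, 0, 0], 0, 0.2]]'

```text
time: 17.48
tool_pos: [0.36, -0.1946, 0.1664]
tool_rot: [3.142, -0.0, 1.504]
contact_force: [-0.3, 0.6, 0.0]
opening: 0.0182
grip_force: 0.0
```

Run:
```python
from h import *
np.set_printoptions(precision=4,suppress=True)
s=robot.observe();p=robot.read_camera("side");t=robot.read_camera("top");print(s["tool_pos"])
save("s6.png",np.hstack([cv2.resize(c["pixels"][a:a+120,b:b+100],None,fx=4,fy=4,interpolation=cv2.INTER_CUBIC) for c,a,b in((p,250,390),(t,210,375))]))
for c in(p,t):
  for n,z in[("puck_1_center",.007),("bay",0),("timer",0),("plunger_top",.087)]:
    print(n,[(d["at"],round(d["p"],2),at_z(c,d["at"],z)) for d in robot.tip_of(c,n)][:2])
```

```text
[ 0.36   -0.1946  0.1664]
puck_1_center [([434.9, 326.5], 0.85, array([ 0.4591, -0.3248,  0.007 ]))]
bay [([449.1, 332.4], 0.87, array([ 0.4588, -0.351 ,  0.    ]))]
timer [([319.6, 349.5], 0.28, array([ 0.3605, -0.1413, -0.    ]))]
plunger_top [([411.6, 231.9], 0.66, array([ 0.6019, -0.2494,  0.087 ]))]
puck_1_center [([426.0, 297.4], 0.83, array([ 0.4556, -0.3293,  0.007 ]))]
bay [([435.8, 293.7], 0.83, array([ 0.4645, -0.3526,  0.    ]))]
timer [([339.5, 284.4], 0.59, array([ 0.484 , -0.1367,  0.    ]))]
plunger_top [([395.8, 226.5], 0.74, array([ 0.6008, -0.2547,  0.087 ])), ([255.9, 132.4], 0.73, array([0.8102, 0.0503, 0.087 ]))]
```

View pics/s6.png

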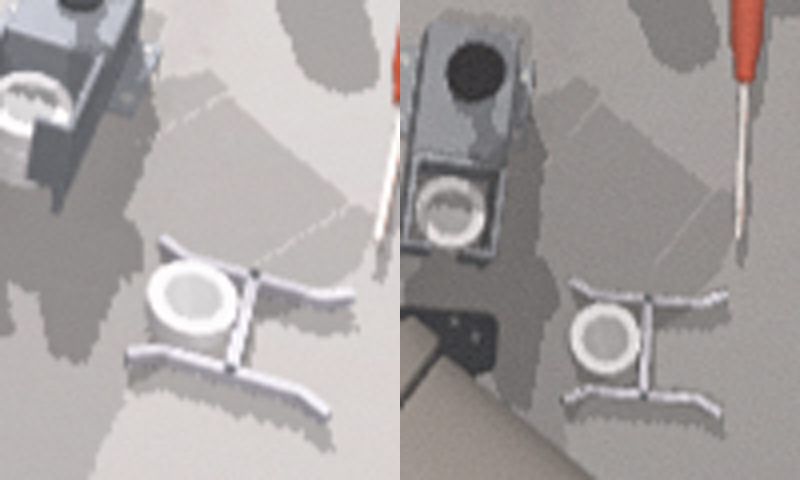

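Both views show the puck in the near pocket between the rails and touching the crossbar (top about 426,295). The stack is still in the dispenser and the plunger is up.

```bash
python3 -c "
from cell import robot
print(robot.hand_in())"
```

```text
the job is handed in; nothing more can be done
None
```

I pressed the plunger fully once, one puck came out, and the plunger came back up; I then pushed the puck home against the crossbar in the near pocket and handed the job in at about 18 s.

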